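# Wedge the sprung chip guard back against its stop

## Robot

A 6-joint arm with a two-finger parallel gripper is mounted at the origin on a cart in front of the work surface, level with it; the furniture and walls round the work are solid. World frame = base frame: x ahead of the robot, y to its left, z up, the work surface at z = 0. Lengths are in m, angles in degrees, forces in N, time in s.
With the tool pointing down it reaches from about 0.4 to 0.825 m from the base axis. Payload 7 kg.
Tool frame: the origin (TCP) lies midway between the tips of the shut fingers; the grasp point (between the pads) lies 19 mm behind it; z points along the fingers, y is the direction in which the jaws open and shut (so a half turn about z gives the same grasp; the last joint's range is limited). The gripper opens to 88 mm and grips with 3 to 60 N. Pads are 19 mm wide; open, the fingers measure 130 mm over their backs; the gripper's body (78 mm by 193 mm) begins 47 mm behind the grasp point.
Start: joints at [-58.837, 20.546, 0.682, 0, -70.136, -16.507], TCP at [0.171, -0.653, 0.227] pointing down, gripper open.
Joint ranges: [-176.03, 176.03], [-82.01, 121.73], [-58.28, 71.71], [-173.87, 95.51], [-174.79, -0.11], [-173.66, 173.66]. Speed limits (degrees/s): [136.94, 136.94, 172.46, 180, 180, 180].

## Interface

Orientations are given as a 3x3 rotation matrix whose columns are the frame's x, y, z axes.
In Python, from rig import robot gives the robot as it stands. Calls block until the motion is done:
- robot.goto(position, orientation): joint-space move of the TCP to a pose.
- robot.servo_line(position, ori=None, speed=0.15): straight line of the TCP; ori=None keeps the orientation; speed is the mean speed in m/s.
- robot.movej(angles): joint-space move.
- robot.move_gripper(opening): opening from 0.0 (shut) to 1.0 (fully open); the grip force is fixed at half the most; returns when the fingers have stopped.
- robot.dwell(seconds).
- robot.ik(position, orientation): joint angles nearest the present ones, or None.
- robot.grab_frame(name): name is "scene" or "top" or "wrist"; returns (picture, depth): 400x640x3 uint8, red, green, blue; 400x640 float32, m along the optical axis (not along the pixel's ray), 0 where there is no reading.
- robot.camera_info(name): a dict with "vfov" (degrees; the focal length in pixels is half the picture's height over the tangent of half this angle, whatever the lens; pixels are square), "cx", "cy" (the principal point, pixels), "view" (4x4, takes a point from world to camera coordinates); the wrist camera has in their place "T_tool_cam" (4x4, takes a point from camera to tool coordinates, whose origin is the TCP and whose axes are the flange's). Camera axes: x right, y down, z forward; pixel columns grow to the right and rows downward; lengths in m; the calibration is good to about 2 mm. A picture is of the moment at which its call begins: read the wrist's pose just before it. camera_info takes no time and is no camera call.
A pose or a line that the arm cannot do raises robot.Unreachable and nothing moves.
- robot.job_done(): hands the job in, once; it reports no verdict.
Readings, each from a call of its own:
- robot.read_t(): time.
- robot.read_qpos(): joint angles.
- robot.read_qvel(): joint speeds.
- robot.read_effort(): joint torques, N m.
- robot.read_position(): TCP position.
- robot.read_tcp_rot(): TCP orientation.
- robot.read_force(): force on the tool from outside, world axes, zero at the start.
- robot.read_ft_torque(): the same for the moment, N m.
- robot.read_grip_width(): opening from 0.0 (shut) to 1.0 (fully open).
Only numpy, scipy, OpenCV 4.12 (cv2) and the standard library are available. Lean on these libraries where they do the work, as an engineer would, in place of code of your own. Each camera call takes 0.05 s, during which the arm holds its last target.

## Task

The sprung chip guard on the bench must stay swung back. Pick up the wooden wedge, push it thin end first under the lower edge of the guard panel and swing the panel back until it meets its stop, then keep driving the wedge in until it jams so tight that the panel stays back when you let go. Drive it by feel with a firm but moderate push (about 15 to 20 N), do not ram it, and leave the other things on the bench where they are.

Things in the scene. Friction and masses are not known exactly. Their poses are not given: they have to be found in the camera images.
- wedge: Loose pale wooden wedge, 130 mm long (own x), 32 wide (own y), about 90 g, lying flat. Origin: middle of its underside; +x to the thin end, z up. Thin end (x = +65) 3 mm high; the top slopes up evenly (14.5 degrees) to 25 at x = -20; behind that to x = -65 a block-shaped heel 34 high with upright sides.
- wedge_grip (a point): Place to grip the wedge: middle of its heel, 42 mm behind the wedge's origin, 19 mm above its underside, to be taken across the 32 mm width. Axes as the wedge's.
- guard_frame: Fixed frame of the chip guard: two square grey posts at y = +112 and -112 mm (feet x -26 to +56, 30 wide), joined by a rail 166 high. Origin on the bench between the posts; +x is the way the panel is pushed back, z up. The panel, when back, lies in the plane x = 0. There is nothing near the bench between and behind the posts.
- guard_panel (a joint): Angle (rad) of the panel, an upright aluminium sheet 178 mm wide, 4 thick, hinged upright at frame x = 0, y = +95. 0 = back against the stop (a tab on the right post); 0.42 = free right end (y = -84) toward the robot, where its weak spring (about 1 N at the wedging place) holds it at the start. Lower edge: round hem 9 mm thick, 5 to 15 mm above the bench; the gap differs each time and must be felt.
- drive_point (a point): Where to drive the wedge in along frame +x: bench level, frame x = 0, y = -30 mm, under the panel when it is back. Fixed; axes as the frame's. Swinging the panel takes only a few N of push; past the stop the push rises and the wedge jams, thin end some 8 to 55 mm beyond this point depending on the gap.
- wedge_nose (a point): Middle of the wedge's thin end, at its underside, 65 mm ahead of the wedge's origin. A push of 15 to 20 N once the panel has met its stop jams the wedge well (about 4 N per mm: go slowly); a push under some 12 N leaves it too loose. Wedge on panel with over 24 N bends the hem. Friction about 0.55 to 0.75.
- stone_block: Brown oil stone, 25 x 75 x 14 mm, lying on the bench right of the guard; leave alone. Origin at the centre of its underside.
- paste_tin_2: Small round white tin, 46 mm across, 30 high, standing in front of the guard's right post; leave alone. Origin at the centre of its underside.
- spanner_13: Small combination spanner, 138 mm long (own y), lying to the left of the guard; leave alone. Origin at the centre of its underside.

How it is judged (in metres and radians):
On the way:
1. the panel is swung back to its stop with the wedge under it (value of joint guard_panel below 0.05 rad and contact force between wedge and guard_panel above 1 N), for 0.1 s.
At the end, for the whole second after the job is handed in: The panel stays back within 0.05 rad of its stop, held only by the wedge, which lies flat on the bench (within 0.08 rad), at rest and let go, jammed under the panel with more than 6 N of contact force (value of joint guard_panel below 0.05 rad and contact force between wedge and guard_panel above 6 N and contact force between the fingers and wedge below 0.1 N and height (world z) of wedge below 0.006 m and angle between wedge's own z axis and vertical below 0.08 rad and linear speed of wedge below 0.01 m/s); the robot touches nothing.
It fails at once if the wedge is rammed against the panel with more than 24 N (contact force between wedge and guard_panel above 24 N).
It fails at once if the stone, tin or spanner is moved more than 20 mm (distance of any of stone_block, paste_tin_2, spanner_13 from where it was at the start of the episode above 0.02 m).
It also fails if it takes over 54 s, if anything falls off the work surface, if the arm or the gripper's body presses on something with over 40 N, if the wrist force passes 120 N, or if a joint passes its speed limit or range.

## Working session

There is one attempt and no reset: what is moved stays moved. The work goes in short steps, each a Python script; the robot and the scene stay as the last script left them, time stands still between calls to the robot, and variables do not carry over. Pictures are saved under pics/ and viewed, and the job is handed in when it is done.

```bash
ls; mkdir -p pics
python3 - <<'E'
from rig import robot
import cv2,numpy as np
print(robot.read_t(),robot.read_position(),robot.read_force())
for n in ["scene","top"]:
    im,d=robot.grab_frame(n); cv2.imwrite(f"pics/{n}0.png",im[:,:,::-1]); np.save(f"{n}_d.npy",d); np.save(f"{n}_im.npy",im)
    print(n,robot.camera_info(n),(d>0).mean())
E
```

```text
pics
0.0 [ 0.17065432 -0.65258536  0.22562251] [-0.10295598 -0.20984341 -0.98781573]
scene {'vfov': 53.10894896017403, 'cx': 318.7984032475375, 'cy': 202.7410468599177, 'view': array([[ 0.50016759,  0.86589986, -0.00705853, -0.56472121],
       [ 0.67103869, -0.39273667, -0.62886007, -0.22545862],
       [-0.54730199,  0.30979888, -0.77748645,  1.08843516],
       [ 0.        ,  0.        ,  0.        ,  1.        ]])} 0.99587890625
top {'vfov': 42.45586323800881, 'cx': 319.443454890486, 'cy': 203.2386627889573, 'view': array([[-0.02876418, -0.99958512, -0.0014843 ,  0.32152407],
       [-0.98939235,  0.02868234, -0.14240825,  0.55326158],
       [ 0.14239174, -0.0026277 , -0.98980689,  1.06502538],
       [ 0.        ,  0.        ,  0.        ,  1.        ]])} 0.99605078125
```

View pics/scene0.png

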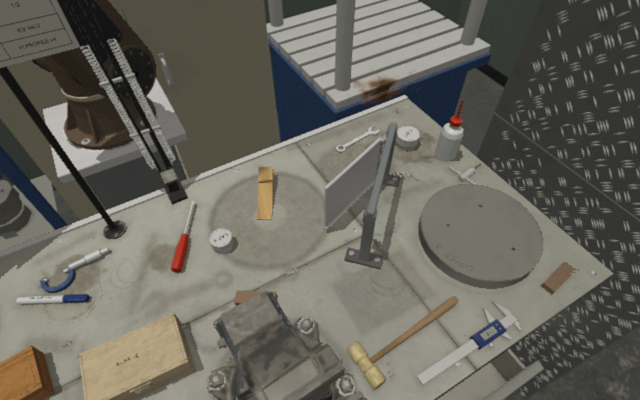

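View pics/top0.png

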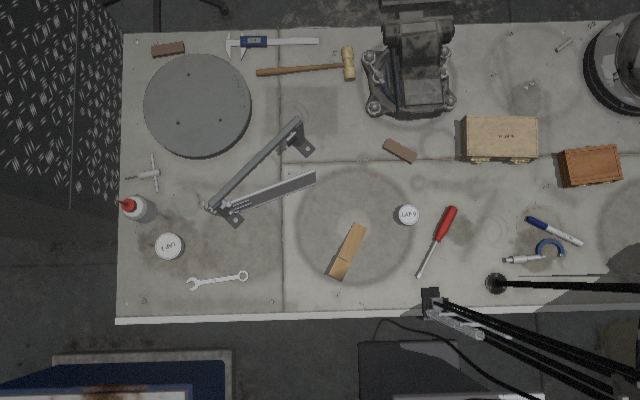

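```bash
cat > h.py <<'E'
import numpy as np,cv2
from rig import robot
def K(i,h=400): return h/2/np.tan(np.radians(i["vfov"]/2))
def cloud(name,d):
    i=robot.camera_info(name); f=K(i); v,u=np.mgrid[0:400,0:640]
    P=np.stack([(u-i["cx"])/f*d,(v-i["cy"])/f*d,d,np.ones_like(d)],-1)
    return (P@np.linalg.inv(i["view"]).T)[...,:3]
def ray(name,u,v,z):
    i=robot.camera_info(name); f=K(i); T=np.linalg.inv(i["view"])
    r=T[:3,:3]@np.array([(u-i["cx"])/f,(v-i["cy"])/f,1]); c=T[:3,3]
    return c+r*(z-c[2])/r[2]
E
python3 - <<'E'
from h import *
np.set_printoptions(precision=4,suppress=True)
im=np.load("top_im.npy");d=np.load("top_d.npy");P=cloud("top",d)
# table bias
for (u,v) in [(270,120),(330,240),(450,260),(140,200),(352,235),(343,268),(408,215),(168,245),(400,150),(230,223),(240,218),(300,150),(306,150),(260,155),(215,192),(295,125),(310,178),(250,198),(217,280)]:
    print((u,v),P[v,u])
c=cv2.resize(im[100:300,180:440],None,fx=3,fy=3,interpolation=cv2.INTER_CUBIC);cv2.imwrite("pics/topc.png",c[:,:,::-1])
hsv=cv2.cvtColor(im,cv2.COLOR_RGB2HSV)
m=cv2.inRange(hsv,(10,70,110),(25,255,255)); m[:210]=0;m[290:]=0;m[:,:310]=0;m[:,385:]=0
m=cv2.morphologyEx(m,cv2.MORPH_OPEN,np.ones((3,3)))
cs,_=cv2.findContours(m,0,2);c=max(cs,key=cv2.contourArea);print(cv2.contourArea(c));bx=cv2.boxPoints(cv2.minAreaRect(c));print(bx)
Z=P[...,2];print("wedge z",np.percentile(Z[m>0],[2,25,50,75,98]))
q=P[m>0]; 
heel=q[q[:,2]>0.029];print(heel.mean(0),len(heel))
E
```

```text
(270, 120) [0.7625 0.4123 0.0007]
(330, 240) [0.4854 0.2845 0.0028]
(450, 260) [ 0.4344  0.0228 -0.0022]
(140, 200) [0.5729 0.674  0.0874]
(352, 235) [0.4947 0.2361 0.0073]
(343, 268) [0.4231 0.2596 0.0363]
(408, 215) [0.5324 0.1155 0.0318]
(168, 245) [0.4824 0.6301 0.0367]
(400, 150) [0.6794 0.1232 0.019 ]
(230, 223) [0.529  0.5034 0.0059]
(240, 218) [0.5391 0.4808 0.0088]
(300, 150) [0.6894 0.3455 0.0052]
(306, 150) [0.6873 0.3319 0.0121]
(260, 155) [0.6414 0.4175 0.1652]
(215, 192) [ 0.6002  0.5377 -0.0006]
(295, 125) [0.6982 0.3487 0.1683]
(310, 178) [0.6073 0.3234 0.0947]
(250, 198) [0.5648 0.4432 0.123 ]
(217, 280) [0.4057 0.5318 0.0069]
762.5
[[328.2 273.6]
 [354.  222. ]
 [367.2 228.6]
 [341.4 280.2]]
wedge z [0.0026 0.012  0.0202 0.0331 0.038 ]
[0.4248 0.2675 0.0427] 273
```

View pics/topc.png

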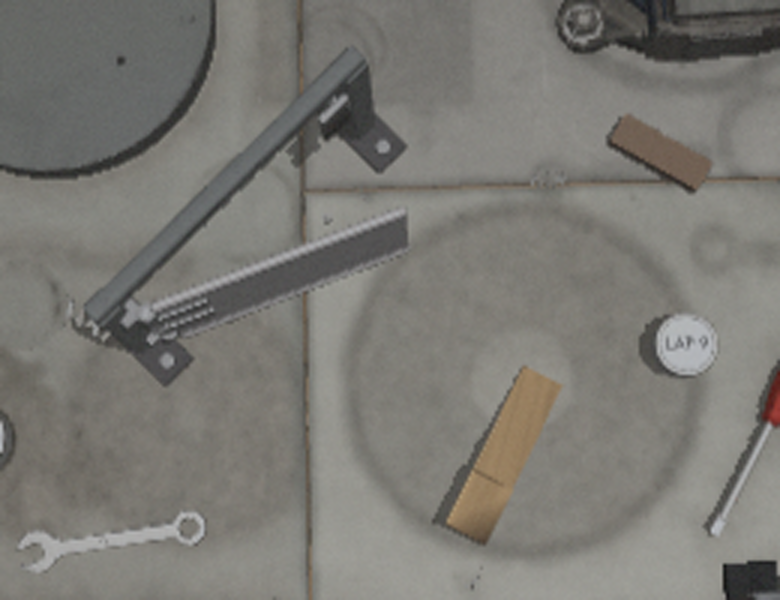

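Run:
```python
from h import *
np.set_printoptions(precision=4,suppress=True)
def C(x,y): return ((x+.5)/3-.5+180,(y+.5)/3-.5+100)
z=0.007
R=[ray("top",*C(*p),z)[:2] for p in [(377,171),(406,147)]]
L=[ray("top",*C(*p),z)[:2] for p in [(164,385),(192,360)]]
print(R,L,[np.linalg.norm(a[0]-a[1]) for a in (R,L)])
r=(R[0]+R[1])/2;l=(L[0]+L[1])/2;y=l-r;print("dist",np.linalg.norm(y));y/=np.linalg.norm(y);x=np.array([y[1],-y[0]])
O=(r+l)/2+.026*x
print("yaw",np.degrees(np.arctan2(x[1],x[0])),"O",O)
# rail direction
a=ray("top",*C(355,55),.166)[:2];b=ray("top",*C(90,310),.166)[:2];e=b-a;print("rail",np.linalg.norm(e),np.degrees(np.arctan2(-e[0],e[1])))
F=np.stack([x,y],1)
f=lambda p:(np.array(p)[:2]-O)@F
for n,p in dict(tin=(.5324,.1155),stone=(.6794,.1232),spanner=(.4057,.5318),tin2=(.4824,.6301)).items(): print(n,f(p))
print("drive",O+F@[0,-.03])
# wedge corners
for p,zz in [((526,366),.003),((562,385),.003),((446,524),.034),((486,544),.034),((475,470),.025),((512,488),.025)]:
    w=ray("top",*C(*p),zz);print("wedge",w,f(w))
d=np.load("top_d.npy");P=cloud("top",d);q=P[210:290,310:385].reshape(-1,3);h=q[(q[:,2]>.028)&(q[:,2]<.045)];print(len(h),h.mean(0))
```

```text
[array([0.6733, 0.3339]), array([0.691 , 0.3117])] [array([0.5175, 0.4937]), array([0.5354, 0.4731])] [np.float64(0.02837690709064019), np.float64(0.027256696225964907)]
dist 0.22366388580901642
yaw 44.117102967821715 O [0.623  0.4212]
rail 0.2359935564659731 43.388193859449636
tin [-0.2778 -0.1564]
stone [-0.1669 -0.2532]
spanner [-0.079   0.2307]
tin2 [0.0445 0.2478]
drive [0.6439 0.3997]
wedge [0.5243 0.2281 0.003 ] [-0.2053 -0.0699]
wedge [0.5095 0.2022 0.003 ] [-0.2339 -0.0782]
wedge [0.4107 0.291  0.034 ] [-0.243   0.0542]
wedge [0.396  0.2633 0.034 ] [-0.2729  0.0446]
wedge [0.4484 0.2689 0.025 ] [-0.2313  0.0122]
wedge [0.4349 0.243  0.025 ] [-0.2591  0.003 ]
322 [0.422  0.2671 0.0345]
```

```bash
cat >> h.py <<'E'
np.set_printoptions(precision=4,suppress=True)
def ori(yaw,flip=0):
    a=np.radians(yaw+180*flip); x=np.array([np.cos(a),np.sin(a),0]);z=np.array([0,0,-1.]);return np.stack([x,np.cross(z,x),z],1)
FY=43.9; O=np.array([.623,.4212]);a=np.radians(FY);F=np.array([[np.cos(a),-np.sin(a)],[np.sin(a),np.cos(a)]])
fw=lambda x,y:O+F@np.array([x,y])
tf=lambda p:(np.array(p)[:2]-O)@F
E
python3 - <<'E'
from h import *
print(robot.camera_info("wrist")); print(robot.read_qpos()); print(robot.read_tcp_rot())
for fl in (0,1):
    for n,p,y in [("hover",[.4231,.2664,.15],-28.6),("grasp",[.4231,.2664,.003],-28.6),("pre",[*fw(-.22,-.03),.02],FY),("in",[*fw(-.06,-.03),.004],FY),("in0",[*fw(-.1,-.03),.004],FY)]:
        print(fl,n,p,robot.ik(p,ori(y,fl)))
E
```

```text
{'vfov': 69.70280122467162, 'cx': 320.78104779289293, 'cy': 204.52461332753182, 'T_tool_cam': array([[ 0.    , -0.957 , -0.2902,  0.0788],
       [ 1.    ,  0.0003, -0.001 , -0.0007],
       [ 0.0011, -0.2902,  0.957 , -0.1581],
       [ 0.    ,  0.    ,  0.    ,  1.    ]])}
[-58.8376  20.586    0.6375  -0.0165 -70.1342 -16.5066]
[[-0.9675 -0.2529 -0.0005]
 [-0.2529  0.9675  0.0014]
 [ 0.0002  0.0015 -1.    ]]
0 hover [0.4231, 0.2664, 0.15] [ 54.7538   7.8828 -27.2325   0.     -54.8846   6.6462]
0 grasp [0.4231, 0.2664, 0.003] [ 54.7538  19.6606 -36.3272   0.     -34.0122   6.6462]
0 pre [np.float64(0.4852808102786017), np.float64(0.24703506442891124), 0.02] [ 47.602   21.3394 -29.8237   0.     -38.8369  86.298 ]
0 in [np.float64(0.6005689881474545), np.float64(0.35797935695304134), 0.004] [ 46.7197  33.736   -9.4126   0.     -46.8514  87.1803]
0 in0 [np.float64(0.5717469436802414), np.float64(0.3302432838220088), 0.004] [ 46.8981  30.9189 -14.9715   0.     -44.1096  87.0019]
1 hover [0.4231, 0.2664, 0.15] [  54.7538    7.8828  -27.2325    0.      -54.8846 -173.3538]
1 grasp [0.4231, 0.2664, 0.003] [  54.7538   19.6606  -36.3272    0.      -34.0122 -173.3538]
1 pre [np.float64(0.4852808102786017), np.float64(0.24703506442891124), 0.02] [ 47.602   21.3394 -29.8237   0.     -38.8369 -93.702 ]
1 in [np.float64(0.6005689881474545), np.float64(0.35797935695304134), 0.004] [ 46.7197  33.736   -9.4126   0.     -46.8514 -92.8197]
1 in0 [np.float64(0.5717469436802414), np.float64(0.3302432838220088), 0.004] [ 46.8981  30.9189 -14.9715   0.     -44.1096 -92.9981]
```

Run:
```python
from h import *
for n in ("top","scene"):
    d=np.load(n+"_d.npy");P=cloud(n,d)
    pts=[(495,283),(520,285),(570,290),(630,297),(430,300),(455,322),(500,340),(560,360),(630,385),(400,335)] if n=="top" else [(115,230),(95,190),(60,130),(20,80),(40,30),(175,190),(150,140),(120,80),(95,30),(160,170),(110,130),(90,110),(100,50)]
    for u,v in pts: print(n,u,v,P[v,u])
    # all high points in region near the workspace
    q=P.reshape(-1,3); m=(q[:,2]>.06)&(q[:,2]<1.2)&(q[:,0]>.1)&(q[:,0]<.9)&(abs(q[:,1])<.9)
    q=q[m]
    H,xe,ye=np.histogram2d(q[:,0],q[:,1],bins=[np.arange(.1,.95,.05),np.arange(-.9,.95,.1)])
    mz=np.zeros(H.shape)
    ix=np.digitize(q[:,0],xe)-1;iy=np.digitize(q[:,1],ye)-1
    for a,b,z in zip(ix,iy,q[:,2]):
        if a<H.shape[0] and b<H.shape[1]: mz[a,b]=max(mz[a,b],z)
    print("y",ye[:-1].round(1))
    for i in range(len(mz)): print(round(xe[i],2),(mz[i]*100).astype(int))
```

```text
top 495 283 [ 0.3821 -0.0671  0.0124]
top 520 285 [ 0.38   -0.0655  0.156 ]
top 570 290 [ 0.3621 -0.2331 -0.001 ]
top 630 297 [ 0.3435 -0.3608  0.0003]
top 430 300 [0.3538 0.0902 0.0867]
top 455 322 [0.3254 0.0874 0.2614]
top 500 340 [0.3062 0.0467 0.355 ]
top 560 360 [ 0.0751 -0.5743 -0.8463]
top 630 385 [0.3092 0.0539 0.6886]
top 400 335 [ 0.1818  0.0148 -0.8533]
y [-0.9 -0.8 -0.7 -0.6 -0.5 -0.4 -0.3 -0.2 -0.1 -0.   0.1  0.2  0.3  0.4
  0.5  0.6  0.7  0.8]
0.1 [0 0 0 0 0 0 0 0 0 0 0 0 0 0 0 0 0 0]
0.15 [ 0  0  0  0  0  0  0  0  0 24  0  0  0  0  0  0  0  0]
0.2 [ 0  0  0  0  0  0  0  0  0 47  0  0  0  0  0  0  0  0]
0.25 [ 0  0  0  0  0  0  0  0  0 69  0  0  0  0  0  0  0  0]
0.3 [ 0  0  0  0  0  0  0  0  0 70 10  0  0  0  0  0  0  0]
0.35 [ 0  0  0  0  0  0  0 45 58 68  0  0  0  0  0  0  0  0]
0.4 [  0   0   0   0   0   0   0   0   0   0   0   0 113   0   0   0   0   0]
0.45 [0 0 0 0 0 0 0 0 0 0 0 0 0 0 0 0 0 0]
0.5 [ 0  0  0  0  0  0  0  0  0  0  0  0  0 15 17 11  8  0]
0.55 [ 0  0  0  0  0  0  0  0  0  0  0  0 15 17 17 16 11 31]
0.6 [ 0  0  0  0  0  0  0  0  0  0  0  0 16 17  0 
[... 1148 characters left out ...]
  0  0  0  0  0  0  0  0 43  0  0  0  0  0  0  0  0]
0.35 [ 0  0  0  0  0  0  0  0 47 47  0  0  0  0  0  0  0  0]
0.4 [ 0  0  0  0  0  0  0  0 47 46  0  0  0  0  0  0  0  0]
0.45 [0 0 0 0 0 0 0 0 0 0 0 0 0 0 0 0 0 0]
0.5 [ 0  0  0  0  0  0  0  0  0  0  0  0  0 15 16 11  0  0]
0.55 [ 0  0  0  0  0  0  0  0  0  0  0  0 14 16 16 16 11 35]
0.6 [ 0  0  0  0  0  0  0  0  0  0  0  0 16 16  0  0  0 37]
0.65 [ 0  0  0  0  0  0  0  0  0  0  0  0 16 16  0  0  0 39]
0.7 [ 0  0  0  0  0  0  0  0  0 14 14  0 16  0  0  0  0 40]
0.75 [ 0  0  0  0  0  0  0  0  0 14 14  0  0  0  0  0  0 36]
0.8 [ 0  0  0  0  0  0  0  0  0 16 16  0  0  0  0  0  0 28]
0.85 [ 0  0  0  0  0  0  0  0  0 17 17  0  0  0  0  0  0 21]
```

Run:
```python
from h import *
im=np.load("scene_im.npy");c=cv2.resize(im[0:250,0:270],None,fx=2.9,fy=2.4,interpolation=cv2.INTER_CUBIC);cv2.imwrite("pics/sc.png",c[:,:,::-1])
im=np.load("top_im.npy");c=cv2.resize(im[240:400,380:640],None,fx=3,fy=3,interpolation=cv2.INTER_CUBIC);cv2.imwrite("pics/tc.png",c[:,:,::-1])
for n in ("top","scene"):
    P=cloud(n,np.load(n+"_d.npy")); q=P.reshape(-1,3)
    for z in np.arange(.04,1.0,.06):
        m=(abs(q[:,2]-z)<.03)&(q[:,0]>.22)&(q[:,0]<.62)&(abs(q[:,1])<.3)
        if m.sum()>3:
            s=q[m]; print(n,z.round(2),m.sum(),"x",np.percentile(s[:,0],[0,10,50,90,100]),"y",np.percentile(s[:,1],[0,10,50,90,100]))
# sample IK for kinematics fit
import json
S=[]
for r in (.45,.55,.65,.75,.8):
    for z in (.0,.15,.3):
        q=robot.ik([r*np.cos(.5),r*np.sin(.5),z],ori(-28.6))
        if q is not None: S.append([r,z,*q])
np.save("S.npy",np.array(S));print(np.array(S))
```

```text
top 0.04 3286 x [0.2775 0.3651 0.4805 0.5998 0.6199] y [-0.2999 -0.2561  0.0538  0.2554  0.2896]
top 0.1 295 x [0.2763 0.2835 0.3472 0.383  0.387 ] y [-0.0718 -0.0673  0.0776  0.0978  0.1005]
top 0.16 408 x [0.27   0.2802 0.3329 0.382  0.3874] y [-0.0719 -0.067   0.0713  0.095   0.0982]
top 0.22 413 x [0.2621 0.2697 0.3305 0.3823 0.3875] y [-0.0709 -0.0673  0.0697  0.0915  0.0945]
top 0.28 596 x [0.2521 0.2616 0.3256 0.3817 0.3868] y [-0.071  -0.067   0.0633  0.0872  0.0911]
top 0.34 801 x [0.2472 0.2551 0.3179 0.3813 0.3873] y [-0.0725 -0.0671  0.0511  0.0831  0.0872]
top 0.4 767 x [0.2468 0.2525 0.3274 0.3839 0.3989] y [-0.1152 -0.0675  0.0455  0.067   0.07  ]
top 0.46 1019 x [0.247  0.2534 0.324  0.3856 0.3989] y [-0.1079 -0.0678  0.0411  0.0632  0.0661]
top 0.52 1005 x [0.2536 0.2937 0.3192 0.384  0.3988] y [-0.0721 -0.0666  0.0378  0.0599  0.0625]
top 0.58 1156 x [0.2848 0.2888 0.3122 0.3203 0.3988] y [-0.0347  0.0303  0.0355  0.0564  0.0586]
top 0.64 1216 x [0.2837 0.2886 0.3132 0.3345 0.3989] y [0.003  0.0187 0.0475 0.0537 0.0551]
top 0.7 501 x [0.2959 0.2987 0.3066 0.3126 0.3
[... 1256 characters left out ...]
.     -75.1797  12.3426]
 [  0.65     0.      45.81    30.4737 -16.5624   0.     -42.9638  15.59  ]
 [  0.65     0.15    45.81    21.3608  -8.5298   0.     -60.1095  15.59  ]
 [  0.65     0.3     45.81    16.2182   3.9616   0.     -77.7433  15.59  ]
 [  0.75     0.      43.4649  37.7728  -1.9528   0.     -50.2745  17.9351]
 [  0.75     0.15    43.4649  30.19     5.8924   0.     -65.7025  17.9351]
 [  0.75     0.3     43.4649  26.1822  18.6673   0.     -82.485   17.9351]
 [  0.8      0.      42.5197  41.6656   6.0192   0.     -54.3537  18.8803]
 [  0.8      0.15    42.5197  34.7993  13.9809   0.     -69.1816  18.8803]
 [  0.8      0.3     42.5197  31.4957  27.3232   0.     -85.8275  18.8803]]
```

View pics/sc.png

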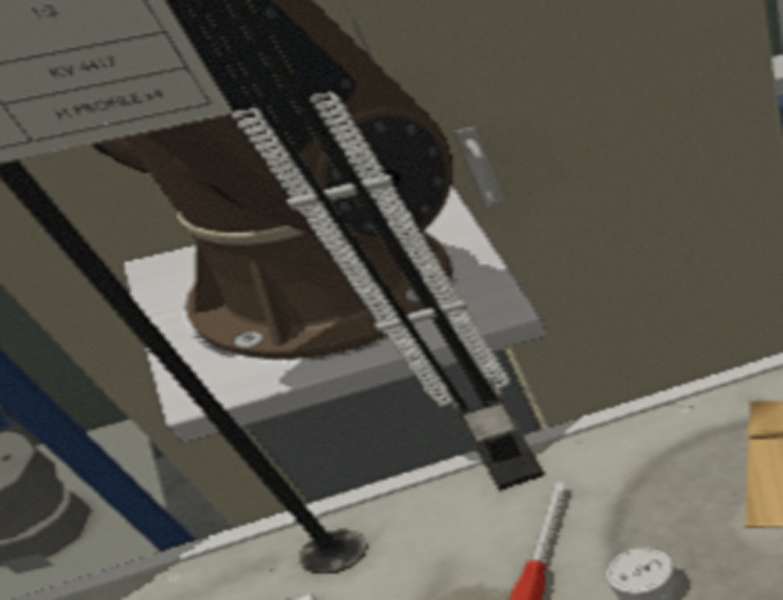

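View pics/tc.png

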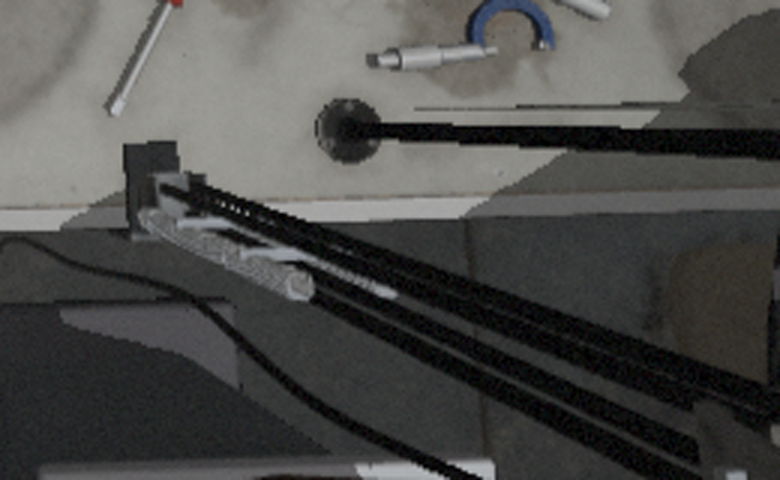

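Run:
```python
from h import *
from scipy.optimize import least_squares
S=np.load("S.npy")
rp=np.sqrt(S[:,0]**2-.19**2);
off=S[:,0]*np.sin(np.radians(S[:,2])-.5);print("off",off)
rp=np.sqrt(S[:,0]**2-off**2)
d=np.radians
def model(p,j2,j3):
    a,h,L2,L3,b=p  # forearm L3 along, b perpendicular offset
    e=j3-j2
    R=a+L2*np.sin(j2)+L3*np.cos(e)-b*np.sin(e)
    Z=h+L2*np.cos(j2)+L3*np.sin(e)+b*np.cos(e)
    return R,Z
def res(p):
    R,Z=model(p,d(S[:,3]),d(S[:,4])); return np.r_[R-rp,Z-S[:,1]]
s=least_squares(res,[.1,.2,.4,.4,0]);print(s.x,abs(s.fun).max())
# find tool length: sample non-down ik
for n in ("top","scene"): print(n,np.linalg.inv(robot.camera_info(n)["view"])[:3,3])
for n in ("top","scene"):
    q=cloud(n,np.load(n+"_d.npy")).reshape(-1,3)
    for z in np.arange(.1,1.2,.06):
        m=(abs(q[:,2]-z)<.03)&(q[:,0]>.0)&(q[:,0]<.5)&(abs(q[:,1])<.2)
        if n=="scene": m&=(q[:,0]>.24)
        s=q[m]
        if len(s)>3:
            i=np.argsort(np.hypot(s[:,0],s[:,1]))[:max(3,len(s)//50)]; print(n,z.round(2),len(s),"nearest",s[i].mean(0), "ymin/max",s[:,1].min(),s[:,1].max(),"xmin/max",s[:,0].min(),s[:,0].max())
```

```text
off [0.1918 0.1918 0.1918 0.1918 0.1918 0.1918 0.1918 0.1918 0.1918 0.1918
 0.1918 0.1918 0.1918 0.1918 0.1918]
[ 0.     -0.1792  0.6016  0.4636  0.    ] 7.686667882666426e-10
top [0.405  0.3083 1.1334]
scene [1.0294 0.0633 0.7005]
top 0.1 295 nearest [0.2781 0.0782 0.1071] ymin/max -0.0718201158723345 0.10052315548276383 xmin/max 0.2762924304881246 0.3870237185434528
top 0.16 427 nearest [0.1831 0.0455 0.1722] ymin/max -0.07190758727149432 0.09824976817443656 xmin/max 0.18146653814616895 0.3874024705358458
top 0.22 434 nearest [0.1888 0.0356 0.2036] ymin/max -0.07094835294725799 0.09449813610372115 xmin/max 0.18691219852046828 0.38747845890200766
top 0.28 596 nearest [0.2541 0.0662 0.2995] ymin/max -0.07102281979061537 0.09107006102074816 xmin/max 0.2521236764600433 0.38679786831296015
top 0.34 801 nearest [0.249  0.0629 0.3537] ymin/max -0.07251209747727178 0.08717127145060047 xmin/max 0.2472228457285081 0.3872937650830026
top 0.4 767 nearest [0.248  0.0589 0.4091] ymin/max -0.11523511721298679 0.06998340348128287 xmin/max 0.2468487453942122 0.39890952490278625
top 0.46 1019 neares
[... 1003 characters left out ...]
t [0.2633 0.0662 0.2389] ymin/max -0.07875872714914692 0.09361101024351375 xmin/max 0.260684674654006 0.3908372202807163
scene 0.28 1151 nearest [0.2551 0.0624 0.2967] ymin/max -0.07858936557957522 0.0896182736243791 xmin/max 0.25183970349029106 0.3892842636830024
scene 0.34 1213 nearest [0.2503 0.0584 0.3491] ymin/max -0.07857844293565175 0.08625370048338218 xmin/max 0.24783911210913545 0.38885580978909784
scene 0.4 2390 nearest [0.2502 0.0563 0.3879] ymin/max -0.07851645389630091 0.06828266933907332 xmin/max 0.24696922924024467 0.4014803829432887
scene 0.46 2264 nearest [0.3562 0.0239 0.4405] ymin/max -0.052404279318696095 0.06496239860317496 xmin/max 0.32437877890944844 0.4016430136548296
```

Run:
```python
from h import *
def look(z,up=np.array([0,0,1.])):
    z=z/np.linalg.norm(z); out=[]
    for s in (1,-1):
        x=up-z*(up@z); x/=np.linalg.norm(x); x*=s
        out.append(np.stack([x,np.cross(z,x),z],1))
    return out
T=np.array([.33,.02,.65])
for p in [(.17,-.6,.3),(.17,-.6,.45),(.25,-.55,.5),(.1,-.5,.5),(.25,-.45,.6),(.3,-.5,.7),(.4,-.5,.6),(.0,-.5,.5)]:
    for R in look(T-np.array(p)):
        print(p,robot.ik(p,R))
```

```text
(0.17, -0.6, 0.3) [ -90.8704   66.1113   44.2739 -121.8084 -165.9486  154.0254]
(0.17, -0.6, 0.3) [ -90.8704   66.1113   44.2739 -121.8084 -165.9486  -25.9746]
(0.17, -0.6, 0.45) [ -93.212    56.3332   49.1707 -133.8618 -165.0213  138.5446]
(0.17, -0.6, 0.45) [ -93.212    56.3332   49.1707 -133.8618 -165.0213  -41.4554]
(0.25, -0.55, 0.5) [ -85.7598   51.4722   47.8609 -133.1437 -163.684   138.8085]
(0.25, -0.55, 0.5) [ -85.7598   51.4722   47.8609 -133.1437 -163.684   -41.1915]
(0.1, -0.5, 0.5) [ -98.5261   41.7443   33.0369 -113.4609 -163.8149  159.6823]
(0.1, -0.5, 0.5) [ -98.5261   41.7443   33.0369 -113.4609 -163.8149  -20.3177]
(0.25, -0.45, 0.6) [ -84.6637   36.7473   41.2637 -124.9151 -161.7096  145.2793]
(0.25, -0.45, 0.6) [ -84.6637   36.7473   41.2637 -124.9151 -161.7096  -34.7207]
(0.3, -0.5, 0.7) [  95.9105  -68.7519   62.5332   13.2781 -136.0643   98.7567]
(0.3, -0.5, 0.7) [  95.9105  -68.7519   62.5332   13.2781 -136.0643  -81.2433]
(0.4, -0.5, 0.6) [ -72.733    55.5668   69.2853 -152.9358 -158.5992  116.3601]
(0.4, -0.5, 0.6) [ -72.733    55.5668   69.2853 -152.9358 -158.5992  -63.6399]
(0.0, -0.5, 0.5) [-108.9219   41.2446   32.9905 -113.517  -165.7021  159.0624]
(0.0, -0.5, 0.5) [-108.9219   41.2446   32.9905 -113.517  -165.7021  -20.9376]
```

```bash
cat >> h.py <<'E'
from scipy.spatial.transform import Rotation as Rn
D=.1918;L2=.6016;L3=.4636
TT=None
def fk(q,T,hs,s4=1,s6=1):
    q1,q2,q3,q4,q5,q6=np.radians(q)
    Rz=Rn.from_euler('z',q1).as_matrix()
    up=np.array([np.sin(q2),0,np.cos(q2)]); e=q3-q2
    fa=np.array([np.cos(e),0,np.sin(e)])
    sh=np.array([0,-D,hs]); el=sh+L2*up; wr=el+L3*fa
    R=np.stack([fa,[0,1,0],np.cross(fa,[0,1,0])],1) # x forearm,y left,z up
    R4=R@Rn.from_euler('x',s4*q4).as_matrix()@Rn.from_euler('y',-q5).as_matrix() # q5<0 bends x down
    tz=R4[:,0]; tip=wr+T*tz
    B=np.stack([-R4[:,2],-R4[:,1],tz],1)@Rn.from_euler('z',s6*q6).as_matrix() if False else np.stack([R4[:,2],-R4[:,1],tz],1)@Rn.from_euler('z',s6*q6).as_matrix()
    return [Rz@v for v in (sh,el,wr,tip)],Rz@B
E
python3 - <<'E'
from h import *
from itertools import product
R=None
q=[-72.733,55.5668,69.2853,-152.9358,-158.5992,116.3601];p=np.array([.4,-.5,.6]);z=np.array([.33,.02,.65])-p;z/=np.linalg.norm(z)
best=[]
for s4 in (1,-1):
    for T in np.arange(.2,.6,.005):
        pts,B=fk(q,T,T-.1792,s4); best.append((np.linalg.norm(pts[3]-p)+np.linalg.norm(B[:,2]-z),s4,T,pts[3],B[:,2]))
best.sort(key=lambda t:t[0]);print(best[0],z)
q=[-58.837,20.546,.682,0,-70.136,-16.507];T=best[0][2];s4=best[0][1]
for s6 in (1,-1): print(fk(q,T,T-.1792,s4,s6)[0][3],"\n",fk(q,T,T-.1792,s4,s6)[1])
E
```

```text
(np.float64(0.371243321700357), -1, np.float64(0.35500000000000015), array([ 0.0507, -0.6106,  0.6596]), array([-0.1328,  0.9866,  0.0949])) [-0.1328  0.9866  0.0949]
[ 0.1708 -0.653   0.2266] 
 [[ 0.7393 -0.6734  0.    ]
 [-0.6734 -0.7393 -0.    ]
 [ 0.      0.     -1.    ]]
[ 0.1708 -0.653   0.2266] 
 [[ 0.253  -0.9675  0.    ]
 [-0.9675 -0.253  -0.    ]
 [ 0.     -0.     -1.    ]]
```

```bash
cat >> h.py <<'E'
def fk2(q,P,s4=-1,s6=-1):
    D0,y4,z4,T,x5,hs,L3,b=P
    q1,q2,q3,q4,q5,q6=np.radians(q)
    Rz=Rn.from_euler('z',q1).as_matrix()
    up=np.array([np.sin(q2),0,np.cos(q2)]); e=q3-q2
    fa=np.array([np.cos(e),0,np.sin(e)])
    R=np.stack([fa,[0,1,0],np.cross(fa,[0,1,0])],1)
    sh=np.array([0,-D0,hs]); el=sh+L2*up; wr=el+L3*fa+b*R[:,2]
    Ra=R@Rn.from_euler('x',s4*q4).as_matrix(); w2=wr+Ra@[0,y4,z4]
    R4=Ra@Rn.from_euler('y',-q5).as_matrix()
    tz=R4[:,0]; tip=w2+T*tz+x5*R4[:,2]
    # at j6=0: tool axes
    B=np.stack([R4[:,2],-R4[:,1],tz],1)
    return [Rz@v for v in (sh,el,wr,w2,tip)],Rz@B@Rn.from_euler('z',s6*q6).as_matrix()
E
python3 - <<'E'
from h import *
from scipy.optimize import least_squares
rng=np.random.default_rng(0); S=[]
for _ in range(60):
    p=[rng.uniform(.2,.6),rng.uniform(-.6,.6),rng.uniform(.2,.7)];R=Rn.random(random_state=rng).as_matrix()
    q=robot.ik(p,R)
    if q is not None: S.append((p,R,q))
S.append(([0.17065432,-0.65258536,0.22562251],robot.read_tcp_rot(),robot.read_qpos()))
print(len(S))
f=lambda P:np.concatenate([fk2(q,P)[0][4]-p for p,R,q in S])
s=least_squares(f,[.19,0,0,.35,0,.17,.46,0]);print(s.x,abs(s.fun).max())
for p,R,q in S[:2]+S[-1:]: print(R.T@fk2(q,s.x)[1])
E
```

```text
49
[-0.     -0.1918 -0.      0.378  -0.      0.1988  0.4636 -0.    ] 9.234355924381266e-05
[[ 0.  1.  0.]
 [-1.  0.  0.]
 [ 0. -0.  1.]]
[[-0.  1.  0.]
 [-1.  0.  0.]
 [ 0. -0.  1.]]
[[-0.  1.  0.]
 [-1. -0.  0.]
 [ 0. -0.  1.]]
```

```bash
cat >> h.py <<'E'
PP=[0,-.1918,0,.378,0,.1988,.4636,0]
def FK(q):
    pts,B=fk2(q,PP); return pts,B@Rn.from_euler('z',90,degrees=True).as_matrix()
def campose(q):
    pts,R=FK(q); M=np.eye(4);M[:3,:3]=R;M[:3,3]=pts[4]; return M@robot.camera_info("wrist")["T_tool_cam"]
E
python3 - <<'E'
from h import *
q0=robot.read_qpos(); pts,R=FK(q0); print(pts,R-robot.read_tcp_rot())
tc=robot.camera_info("wrist")["T_tool_cam"]
rng=np.random.default_rng(1)
tgt=np.array([[.39,-.05,.4],[.39,.05,.45],[.32,.03,.6],[.3,.03,.8],[.3,.03,1.0],[.25,.1,.9],[.39,-.05,.9]])
best=[]
for _ in range(60000):
    q=np.array([rng.uniform(-110,-45),rng.uniform(-20,35),rng.uniform(-30,60),rng.uniform(-170,95),rng.uniform(-150,-20),rng.uniform(-170,170)])
    pts,B=fk2(q,PP);R=B@Rn.from_euler('z',90,degrees=True).as_matrix()
    cam=R@tc[:3,3]+pts[4]; Rc=R@tc[:3,:3]
    v=(tgt-cam)@Rc
    if (v[:,2]<.3).any(): continue
    u=v[:,0]/v[:,2]*287;w=v[:,1]/v[:,2]*287
    if (abs(u)>290).any() or (abs(w)>175).any(): continue
    ok=True
    for p in pts[2:]+[cam]:
        if np.hypot(*p[:2])>.3 and np.degrees(np.arctan2(p[1],p[0]))>-35: ok=False
        if p[2]<.3: ok=False
    if pts[4][2]<.25: ok=False
    if not ok: continue
    best.append((np.abs(q-q0).max(),q,pts[4],cam))
best.sort(key=lambda t:t[0])
for b in best[:6]: print(*b)
print(len(best))
E
```

```text
[array([0.    , 0.    , 0.1988]), array([ 0.1095, -0.181 ,  0.762 ]), array([ 0.335 , -0.5539,  0.6038]), array([ 0.1708, -0.6531,  0.6038]), array([ 0.1706, -0.6526,  0.2258])] [[ 0. -0. -0.]
 [-0. -0.  0.]
 [ 0.  0.  0.]]
66.01556380495924 [ -84.2595   25.255    -6.241   -62.6128 -136.1497    3.7201] [ 0.1703 -0.2519  0.3952] [ 0.0503 -0.3539  0.3153]
68.26916638985492 [ -79.4661   17.5553  -10.6718  -65.3097 -138.4033  -19.337 ] [ 0.1836 -0.1783  0.4409] [ 0.0571 -0.285   0.3788]
69.10502340982424 [ -93.9777   24.5884  -16.3638  -66.7511 -139.2392  -46.9323] [ 0.1365 -0.2149  0.423 ] [-0.0239 -0.2713  0.3748]
69.18309339499615 [-103.3104   30.5656  -19.0153  -23.0319 -139.3173   12.4245] [-0.1219 -0.1673  0.3864] [-0.2537 -0.2648  0.3204]
69.9508048400804 [ -78.7194   21.2299  -17.2356  -69.9673 -137.2036   -2.317 ] [ 0.2107 -0.1587  0.4338] [ 0.0966 -0.2496  0.334 ]
70.61202860119238 [ -93.1142   21.319   -11.8416  -70.6285 -138.312   -56.485 ] [ 0.161  -0.235   0.4388] [-0.0023 -0.2939  0.4058]
203
```

```bash
cat > s.py <<'E'
from h import *
def segd(a,b,c,d,n=15):
    t=np.linspace(0,1,n)[:,None]; A=a+(b-a)*t; C=c+(d-c)*t
    return np.linalg.norm(A[:,None]-C[None],axis=2).min()
q0=np.array([-58.837,20.546,.682,0,-70.136,-16.507])
tc=robot.camera_info("wrist")["T_tool_cam"]
rng=np.random.default_rng(1)
tgt=np.array([[.39,.05,.5],[.32,.03,.6],[.3,.03,.8],[.3,.03,1.0],[.39,-.05,.5]])
best=[]
for _ in range(150000):
    q=np.array([rng.uniform(-110,-50),rng.uniform(-40,35),rng.uniform(-30,70),rng.uniform(-170,95),rng.uniform(-140,-5),rng.uniform(-170,170)])
    pts,B=fk2(q,PP);R=B@Rn.from_euler('z',90,degrees=True).as_matrix()
    cam=R@tc[:3,3]+pts[4]; Rc=R@tc[:3,:3]
    v=(tgt-cam)@Rc
    if (v[:,2]<.3).any(): continue
    u=v[:,0]/v[:,2]*287;w=v[:,1]/v[:,2]*287
    if (abs(u)>290).any() or (abs(w)>175).any(): continue
    ok=True
    for p in pts[2:]+[cam]:
        if p[2]<.35 or (np.hypot(*p[:2])>.3 and np.degrees(np.arctan2(p[1],p[0]))>-40) : ok=False
        if np.hypot(*p[:2])>.3 and np.degrees(np.arctan2(p[1],p[0]))<-125: ok=False
    if not ok: continue
    s=min(segd(pts[3],pts[4],pts[0],pts[1]),segd(cam,pts[4],pts[0],pts[1]))
    if s<.24: continue
    best.append((np.abs(q-q0).max(),q,pts[4],cam,pts[3],s))
best.sort(key=lambda t:t[0])
for b in best[:8]: print(*b)
print(len(best))
E
python3 s.py
python3 - <<'E'
from h import *
P=cloud("scene",np.load("scene_d.npy"))
for u,v in [(240,60),(200,40),(160,100),(230,120),(60,160),(15,150),(330,110),(280,30),(450,10),(10,120)]: print(u,v,P[v,u])
E
```

```text
51.11307654102613 [ -55.4892  -30.2139   51.7951  -39.039  -112.5066  -41.9144] [ 0.132  -0.0668  0.98  ] [-0.0425 -0.0786  1.005 ] [-0.19    0.0134  1.161 ] 0.4541949041194514
51.846662794517734 [-51.3331 -31.3007  48.9666 -40.182  -99.1518  22.9725] [ 0.1727 -0.065   1.0414] [ 0.017  -0.1149  1.1084] [-0.1845 -0.0039  1.1488] 0.4963143474068425
55.80853967888879 [ -54.5216  -31.1894   56.4905  -37.592  -102.9114    8.7429] [ 0.1245 -0.0493  1.0757] [-0.0417 -0.0813  1.1263] [-0.2258  0.055   1.1719] 0.49091864801893104
58.055951542531446 [ -65.4383  -37.51     43.9111  -38.8258 -114.8201  -68.6035] [ 0.0857 -0.0294  0.9197] [-0.0828  0.0211  0.9372] [-0.21    0.1     1.1165] 0.41286524098474364
62.43259875723042 [ -52.6137  -20.7891   63.1146  -41.1651 -125.3961  -47.464 ] [ 0.1488 -0.0985  0.9665] [-0.0177 -0.1232  1.0201] [-0.1383 -0.0569  1.2088] 0.4063566517175901
63.91518921105876 [ -53.3489  -27.0725   64.5972  -27.0324 -115.0098    9.1704] [ 0.0532 -0.0969  1.0496] [-0.106  -0.1037  1.1259] [-0.2566  0.0586  1.2004] 0.46189413698369225
68.15380228132287 [ -50.5569  -21.354    68.8358  -34.7086 -119.9471  -37.7584] [ 0.123  -0.1041  1.0353] [-0.049  -0.1204  1.0726] [-0.1925 -0.0142  1.2231] 0.43620562104553634
68.45440742258506 [ -97.1042   31.2578   23.5221  -61.4546 -138.5904  -18.8005] [ 0.0711 -0.4642  0.4035] [-0.0841 -0.5461  0.3829] [-0.1836 -0.7318  0.4837] 0.3085818353368525
185
240 60 [-0.2886  0.4793 -0.1212]
200 40 [-0.2831  0.3511 -0.0036]
160 100 [-0.0161  0.1396  0.0021]
230 120 [-0.2843  0.391  -0.3642]
60 160 [ 0.0938 -0.1435 -0.0002]
15 150 [-0.8135 -0.4736 -0.5504]
330 110 [ 0.1431  0.6102 -0.1127]
280 30 [-0.3387  0.6742 -0.0804]
450 10 [-0.8167  2.1089 -0.5458]
10 120 [-0.2835 -0.2762 -0.0859]
```

```bash
sed -i 's/if p\[2\]<.35 or/if p[2]<.33 or p[0]<-.1 or/; s/range(150000)/range(400000)/; s/uniform(-110,-50)/uniform(-110,-40)/;s/s<.24/s<.2/' s.py; python3 s.py
```

```text
67.78860412949834 [ -89.2093   21.0193    2.5052  -67.3639 -137.9246  -21.6199] [ 0.1641 -0.2999  0.4419] [ 0.0198 -0.3892  0.3927] [-0.0655 -0.6001  0.4453] 0.2513284966860401
70.79070629558244 [ -87.5277   21.2826   -9.5924  -70.7907 -132.7884   -6.5226] [ 0.2097 -0.2473  0.4194] [ 0.0722 -0.3229  0.3382] [-0.0405 -0.5256  0.366 ] 0.24304629863478222
72.89321475994997 [ -86.1504   34.0863   31.8202  -72.8932 -137.4386  -14.5581] [ 0.2219 -0.4982  0.4314] [ 0.0909 -0.6093  0.3898] [-0.003  -0.7951  0.4955] 0.34871846851205857
76.56688256429001 [ -79.1342   27.7902   15.9125  -76.5669 -136.1736  -22.2404] [ 0.2848 -0.3693  0.4497] [ 0.1591 -0.4784  0.3903] [ 0.0874 -0.6917  0.453 ] 0.3268735929373458
77.75325751429686 [ -78.5636   16.3499   -0.5684  -77.7533 -125.4936  -12.3349] [ 0.3202 -0.2713  0.4632] [ 0.1842 -0.3619  0.3962] [ 0.0708 -0.5553  0.4618] 0.33428845730693846
78.31681221173196 [ -95.5074    8.9114  -15.1766  -78.3168 -138.443    61.7737] [ 0.1903 -0.1799  0.5015] [ 0.1182 -0.3136  0.4113] [-0.0809 -0.434   0.4325] 0.23068340554454012
78.35949081398047 [ -94.0439   11.2172   -5.6484  -78.3595 -136.2176  -41.9366] [ 0.2007 -0.2445  0.5033] [ 0.0405 -0.2999  0.4536] [-0.0743 -0.5022  0.4746] 0.24448570237148964
79.62245600025818 [ -88.7295   25.9122   -5.3076  -79.6225 -136.0563  -41.9447] [ 0.2302 -0.2993  0.4389] [ 0.0758 -0.3528  0.3716] [-0.0221 -0.5622  0.3383] 0.24945194683970395
236
```

Run:
```python
from h import *
q0=np.array(robot.read_qpos());q1=np.array([-79,27.8,15.9,-76.6,-136,-22.2])
for t in np.linspace(0,1,7):
    pts,R=FK(q0+t*(q1-q0)); print(t.round(2),pts[2],pts[3],pts[4],campose(q0+t*(q1-q0))[:3,3])
robot.movej(list(q1)); print(robot.read_t(),robot.read_qpos())
im,d=robot.grab_frame("wrist");cv2.imwrite("pics/w1.png",im[:,:,::-1]);np.save("w1d.npy",d)
```

```text
0.0 [ 0.335  -0.5539  0.6038] [ 0.1708 -0.6531  0.6038] [ 0.1706 -0.6526  0.2258] [ 0.0946 -0.6735  0.3839]
0.17 [ 0.3091 -0.5862  0.6095] [ 0.1373 -0.6614  0.5693] [ 0.182  -0.5691  0.2055] [ 0.0859 -0.617   0.3458]
0.33 [ 0.2804 -0.617   0.615 ] [ 0.1127 -0.6662  0.536 ] [ 0.2137 -0.4947  0.2147] [ 0.0961 -0.5651  0.3262]
0.5 [ 0.249  -0.646   0.6204] [ 0.0969 -0.6697  0.506 ] [ 0.2518 -0.437   0.2516] [ 0.1163 -0.5238  0.3247]
0.67 [ 0.2151 -0.6731  0.6255] [ 0.0889 -0.674   0.4811] [ 0.2827 -0.3983  0.31  ] [ 0.1381 -0.4958  0.3385]
0.83 [ 0.1787 -0.6981  0.6305] [ 0.087  -0.6809  0.463 ] [ 0.296  -0.3771  0.3798] [ 0.1543 -0.4812  0.3623]
1.0 [ 0.1401 -0.7207  0.6354] [ 0.0891 -0.6914  0.4528] [ 0.2867 -0.3692  0.4493] [ 0.161  -0.4783  0.39  ]
1.425 [ -78.9772   27.7964   15.8739  -76.5202 -135.9389  -22.194 ]
```

View pics/w1.png

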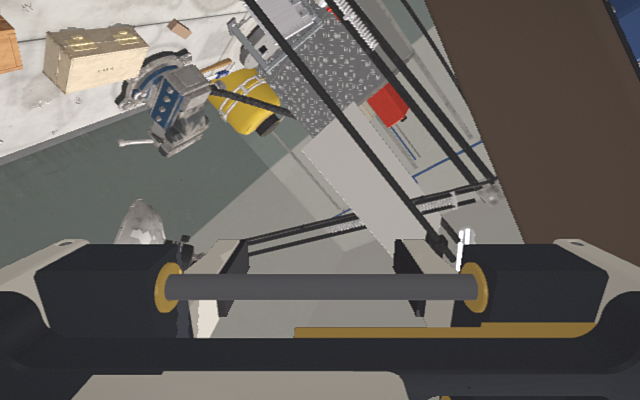

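Run:
```python
from h import *
q=robot.read_qpos();M=campose(q);i=robot.camera_info("wrist");f=K(i);d=np.load("w1d.npy")
v,u=np.mgrid[0:400,0:640];P=np.stack([(u-i["cx"])/f*d,(v-i["cy"])/f*d,d,np.ones_like(d)],-1)@M.T;P=P[...,:3]
np.save("w1P.npy",P)
for u,v in [(356,20),(420,110),(490,190),(470,187),(400,203),(340,216),(260,238),(140,220),(140,235),(180,245),(130,255),(240,90),(440,243),(300,60),(350,120),(400,190),(330,170),(390,160),(420,215),(350,240),(390,100),(300,90),(370,40),(520,200),(600,150),(465,235),(215,270),(240,255)]: print((u,v),P[v,u],d[v,u])
q=P.reshape(-1,3);r=np.hypot(q[:,0],q[:,1])
for z in np.arange(.5,1.5,.1):
    m=(abs(q[:,2]-z)<.05)&(r<1.2)&(d.ravel()>.35)
    if m.sum()>3: s=q[m];print(z.round(2),m.sum(),"x",s[:,0].min(),s[:,0].max(),"y",s[:,1].min(),s[:,1].max(),"rmin",r[m].min())
```

```text
(356, 20) [0.3123 0.0287 0.3088] 0.44845292
(420, 110) [0.3198 0.0549 0.4884] 0.51025444
(490, 190) [0.2907 0.0179 0.6687] 0.5025484
(470, 187) [0.314  0.0149 0.6466] 0.51115066
(400, 203) [ 0.3977 -0.0656  0.581 ] 0.4944767
(340, 216) [ 0.4996 -0.0897  0.5429] 0.53632045
(260, 238) [2.8604 1.3468 0.9082] 3.207509
(140, 220) [ 0.6726 -0.2744  0.3184] 0.4699419
(140, 235) [ 0.6768 -0.29    0.337 ] 0.4653966
(180, 245) [ 0.7151 -0.241   0.3906] 0.5373853
(130, 255) [ 0.2632 -0.4476  0.3829] 0.088497214
(240, 90) [ 1.786   1.471  -0.2259] 2.3474927
(440, 243) [ 0.3735 -0.0864  0.6688] 0.4820827
(300, 60) [ 0.3755 -0.0743  0.3054] 0.41518417
(350, 120) [ 0.398  -0.0232  0.4203] 0.49123815
(400, 190) [ 0.3764 -0.0769  0.5548] 0.4667558
(330, 170) [ 0.3983 -0.1583  0.4481] 0.3999532
(390, 160) [0.3974 0.0027 0.5249] 0.5316073
(420, 215) [ 0.3754 -0.0777  0.6104] 0.4772256
(350, 240) [2.6276 2.1867 1.8073] 3.8494303
(390, 100) [0.7013 1.0305 0.5365] 1.4752771
(300, 90) [0.9491 0.8176 0.209 ] 1.4161756
(370, 40) [0.3122 0.0276 0.3452] 0.45523155
(520, 200) [ 0.2124 -0.2228  0.5541] 0.25315392
(600, 150) [ 0.1607 -0.4787  0.3905] 0.0
(465, 235) [1.0655 1.6115 1.8718] 2.4171844
(215, 270) [ 0.291  -0.4202  0.4094] 0.13217962
(240, 255) [ 0.3038 -0.3989  0.4157] 0.15732159
0.5 6422 x 0.24673556299646077 0.6602556975471123 y -0.18798019537929955 0.062661929701738 rmin 0.25168101061698195
0.6 4850 x 0.28086073699171643 0.5536899856605774 y -0.17928734281524988 0.05692206974288738 rmin 0.2820037692151074
0.7 2434 x -0.06892357782230749 0.3985056024476279 y -0.09289011843694589 0.797959385092274 rmin 0.27375354730951545
0.8 159 x -0.04213774137099377 -0.021806899560585374 y 0.6047363848496133 0.6139352972507238 rmin 0.6052143374869635
```

```bash
cat >> h.py <<'E'
def line(a,b,n=25):
    t=np.linspace(0,1,n)[:,None]; return np.array(a)+(np.array(b)-np.array(a))*t
OB=np.concatenate([np.array([[.398,y,z] for y in np.linspace(-.19,.07,8) for z in np.linspace(.37,.71,9)]),
 line([.385,-.07,0],[.385,-.07,.7]),line([.35,.09,.03],[.3,.03,.7]),line([.26,.07,.25],[.25,.055,.47]),line([.3,.03,.7],[.68,-.28,.33]),line([.72,-.24,.39],[.66,-.3,.28]),
 line([-.03,.61,0],[-.03,.61,.82]),line([-.285,-.5,.9],[-.285,.5,.9])])
def clear(qa,qb,n=25):
    out=(9,)
    for t in np.linspace(0,1,n):
        q=np.array(qa)+t*(np.array(qb)-np.array(qa)); pts,R=FK(q); c=campose(q)[:3,3]
        S=np.concatenate([line(pts[0],pts[1]),line(pts[1],pts[2]),line(pts[2],pts[3]),line(pts[3],pts[4]),line(c,pts[3]),line(pts[4]+R@[0,.1,-.066],pts[4]+R@[0,-.1,-.066])])
        D=np.linalg.norm(S[:,None]-OB[None],axis=2); k=np.unravel_index(D.argmin(),D.shape)
        if D.min()<out[0]: out=(D.min(),t,S[k[0]],OB[k[1]])
        out_z=S[25:,2].min()
    return out
E
python3 - <<'E'
from h import *
q=robot.read_qpos()
W=[q,[-75,0,40,-40,-90,-100],[-58,-15,40,0,-90,-150],[54,-15,40,0,-90,-172],[54.75,-10,0,0,-80,-172.5],[54.7538,7.8828,-27.2325,0,-54.8846,-172.8]]
for a,b in zip(W,W[1:]): print(b,clear(a,b),FK(b)[0][4],FK(b)[0][2])
E
```

```text
[-75, 0, 40, -40, -90, -100] (np.float64(0.21075784118441043), np.float64(0.0), array([ 0.2869, -0.369 ,  0.449 ]), array([ 0.398, -0.19 ,  0.455])) [ 0.2534 -0.5745  0.7821] [ 0.0919 -0.343   1.0984]
[-58, -15, 40, 0, -90, -150] (np.float64(0.23207072267784776), np.float64(1.0), array([-0.0708,  0.1133,  0.8115]), array([-0.285,  0.125,  0.9  ])) [ 0.0598 -0.4577  0.9428] [ 0.0584 -0.0935  1.1597]
[54, -15, 40, 0, -90, -172] (np.float64(0.17501005834445696), np.float64(0.5), array([-0.1445,  0.005 ,  0.7957]), array([-0.285,  0.   ,  0.9  ])) [0.4019 0.2269 0.9428] [0.0648 0.0892 1.1597]
[54.75, -10, 0, 0, -80, -172.5] (np.float64(0.11220202414683804), np.float64(1.0), array([0.3783, 0.1804, 0.5447]), array([0.398, 0.07 , 0.54 ])) [0.4345 0.2824 0.5166] [0.2032 0.2875 0.8718]
[54.7538, 7.8828, -27.2325, 0, -54.8846, -172.8] (np.float64(0.11167348812635884), np.float64(1.0), array([0.3761, 0.1781, 0.216 ]), array([0.3375, 0.075 , 0.1975])) [0.4231 0.2664 0.15  ] [0.2665 0.3771 0.528 ]
```

Run:
```python
from h import *
q=robot.read_qpos()
W=[q,[-75,5,40,-40,-90,-100],[-58,-5,50,0,-90,-150],[54,-5,50,0,-90,-172],[54.75,-5,5,0,-80,-172.5],[54.7538,7.8828,-27.2325,0,-54.8846,-172.8]]
for a,b in zip(W,W[1:]): print(clear(a,b),FK(b)[0][4],FK(b)[0][2])
for b in W[1:]:
    robot.movej(list(b)); print(robot.read_t(),robot.read_position(),robot.read_force())
im,d=robot.grab_frame("wrist");cv2.imwrite("pics/w2.png",im[:,:,::-1])
im,d=robot.grab_frame("scene");cv2.imwrite("pics/s2.png",im[:,:,::-1])
```

```text
(np.float64(0.21075784118441043), np.float64(0.0), array([ 0.2869, -0.369 ,  0.449 ]), array([ 0.398, -0.19 ,  0.455])) [ 0.2659 -0.6213  0.7258] [ 0.1119 -0.4175  1.064 ]
(np.float64(0.25486130395402107), np.float64(0.25), array([ 0.004 , -0.0114,  0.4743]), array([0.25 , 0.055, 0.47 ])) [ 0.1146 -0.5453  0.9611] [ 0.1131 -0.181   1.1779]
(np.float64(0.21311152001031233), np.float64(0.5416666666666666), array([ 0.4244, -0.2033,  0.921 ]), array([ 0.398, -0.19 ,  0.71 ])) [0.4626 0.3105 0.9611] [0.1255 0.1727 1.1779]
(np.float64(0.1536384181475987), np.float64(1.0), array([0.4083, 0.2229, 0.5515]), array([0.398, 0.07 , 0.54 ])) [0.4645 0.3249 0.5234] [0.2332 0.33   0.8786]
(np.float64(0.11167348812635884), np.float64(1.0), array([0.3761, 0.1781, 0.216 ]), array([0.3375, 0.075 , 0.1975])) [0.4231 0.2664 0.15  ] [0.2665 0.3771 0.528 ]
2.8583 [ 0.2667 -0.6214  0.7232] [ 0.8775 -0.8568 -0.7724]
3.9667 [ 0.1164 -0.5469  0.9582] [ 0.1352 -0.5595 -0.308 ]
7.1167 [0.4629 0.31   0.9612] [0.1514 0.4023 0.6268]
8.7083 [0.4648 0.325  0.5248] [-1.3413 -0.3159  0.167 ]
10.1167 [0.424  0.2674 0.1513] [-0.221  -0.6364  0.26  ]
```

View pics/w2.png

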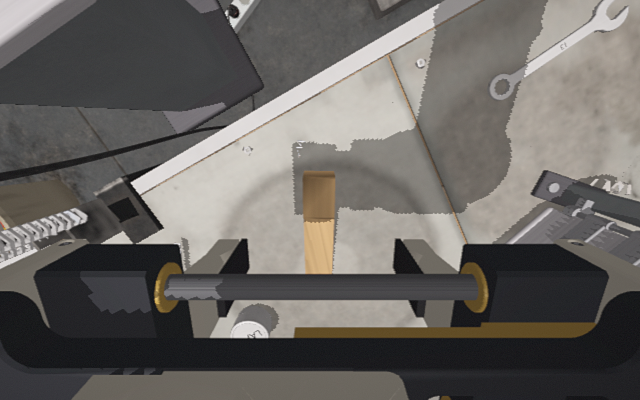

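View pics/s2.png

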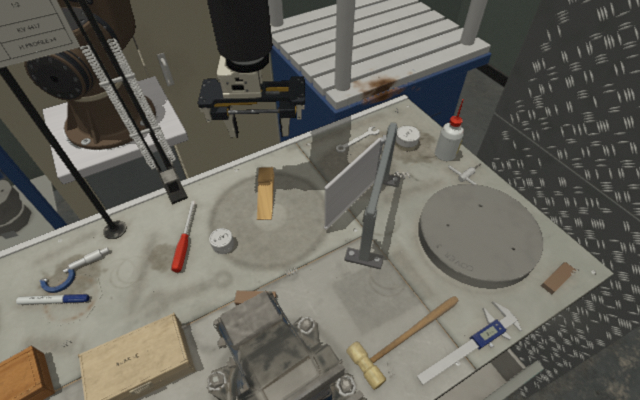

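Run:
```python
from h import *
M=campose(robot.read_qpos());i=robot.camera_info("wrist");f=K(i)
for u,v in [(304,172),(335,172),(304,219),(336,220)]:
    r=M[:3,:3]@[(u-i["cx"])/f,(v-i["cy"])/f,1];c=M[:3,3];w=c+r*(.034-c[2])/r[2];print(w, (w-robot.read_position())@robot.read_tcp_rot())
```

```text
[0.3917 0.2653 0.034 ] [ 0.0275 -0.0171  0.1172]
[0.4058 0.2918 0.034 ] [0.0275 0.0129 0.1173]
[0.434  0.2419 0.034 ] [-0.0209 -0.018   0.1172]
[0.4503 0.2701 0.034 ] [-0.022   0.0146  0.1173]
```

Run:
```python
from h import *
R=ori(-28.1,1)
robot.servo_line([.4215,.2665,.05],R,.1)
robot.servo_line([.4215,.2665,.005],R,.05)
print(robot.read_t(),robot.read_position(),robot.read_force(),robot.read_qpos())
robot.move_gripper(0.0)
print(robot.read_t(),robot.read_position(),robot.read_force(),robot.read_grip_width())
```

```text
12.4167 [0.4217 0.2667 0.0052] [-0.7125 -0.3045  0.9326] [  54.9232   19.3578  -36.3799    0.0073  -34.2392 -173.0246]
13.3417 [0.4215 0.2665 0.005 ] [-0.472  -0.0308 -0.6004] 0.3652111976940328
```

Run:
```python
from h import *
robot.servo_line([.4215,.2665,.03],None,.06)
robot.servo_line([*fw(-.225,-.03),.03],ori(FY,1),.08)
print(robot.read_t(),robot.read_position(),robot.read_force(),robot.read_grip_width(),robot.read_qpos())
im,d=robot.grab_frame("top");np.save("top3.npy",im)
c=cv2.resize(im[100:300,180:440],None,fx=3,fy=3,interpolation=cv2.INTER_CUBIC);cv2.imwrite("pics/t3.png",c[:,:,::-1])
im,d=robot.grab_frame("wrist");cv2.imwrite("pics/w3.png",im[:,:,::-1]);np.save("w3.npy",im)
```

```text
15.3167 [0.4815 0.2435 0.0298] [-0.1595  0.1853 -0.6272] 0.3617584970857789 [ 47.6467  20.1484 -29.971   -0.0044 -39.9095 -93.7956]
```

View pics/t3.png

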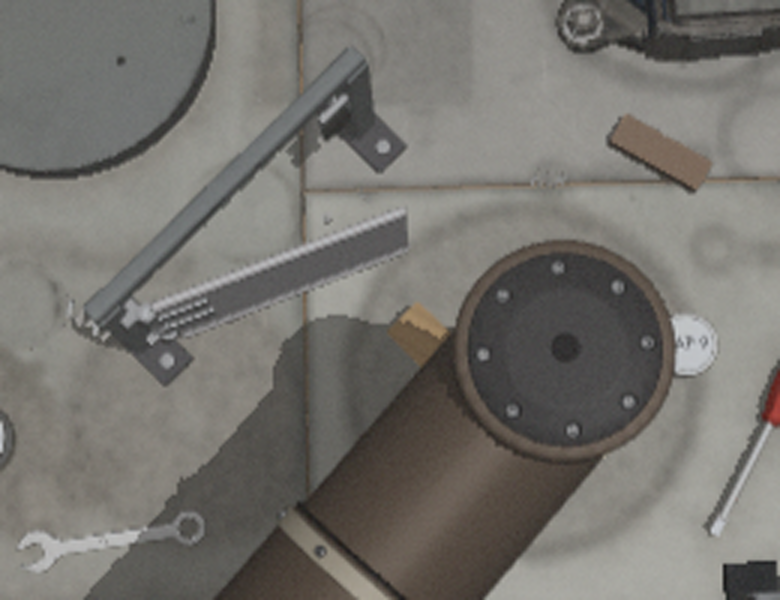

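View pics/w3.png

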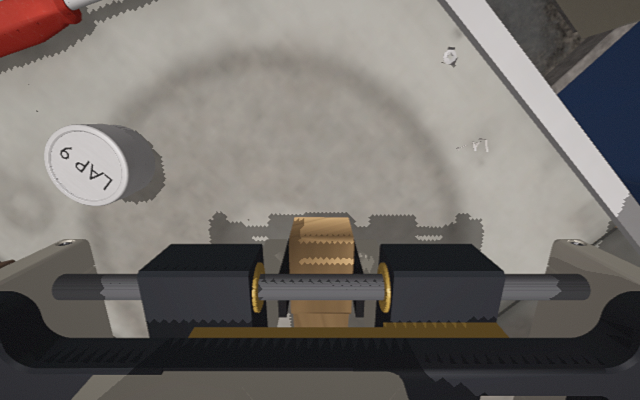

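Run:
```python
from h import *
im=np.load("top3.npy");c=cv2.resize(im[185:235,295:345],None,fx=12,fy=12,interpolation=cv2.INTER_CUBIC);cv2.imwrite("pics/t3b.png",c[:,:,::-1])
def C(x,y): return ((x+.5)/3-.5+180,(y+.5)/3-.5+100)
for p in [(412,304),(391,334)]: print(tf(ray("top",*C(*p),.031)))
```

```text
[-0.1159 -0.042 ]
[-0.1204 -0.0159]
```

View pics/t3b.png

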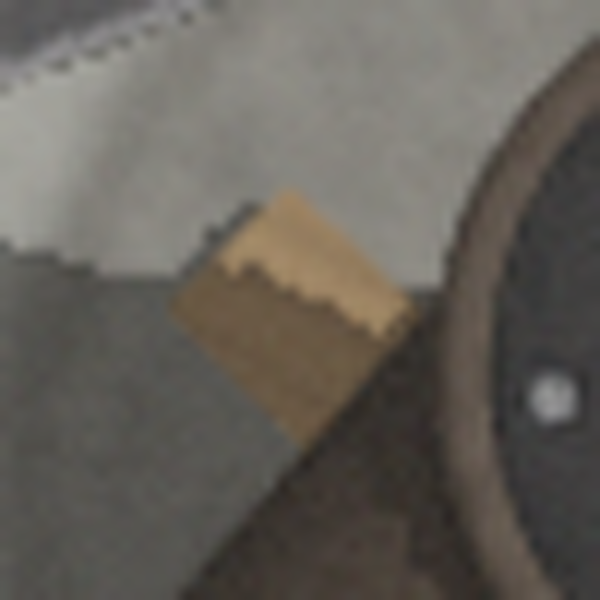

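```bash
cat >> h.py <<'E'
FX=np.r_[F[:,0],0];FYv=np.r_[F[:,1],0]
def rd(n=4):
    f=np.mean([(robot.dwell(.015),robot.read_force())[1] for _ in range(n)],0)
    return f@FX,f@FYv,f[2]
E
python3 - <<'E'
from h import *
robot.servo_line([*fw(-.225,-.03),.009],ori(FY,1),.06)
robot.dwell(.15);b=rd(8);print("base",b)
z=.007
while z>.001:
    robot.servo_line([*fw(-.225,-.03),z],ori(FY,1),.02); f=rd(4); print(round(z,4),np.round(f,2),robot.read_position()[2].round(4))
    if f[2]-b[2]>1.5: break
    z-=.0005
print(robot.read_t(),z, tf(robot.read_position()))
E
```

```text
base (np.float64(-0.23441309827362639), np.float64(-0.12661045170804505), np.float64(-0.9920288798107914))
0.007 [ 0.15 -0.31 -1.62] 0.007
0.0065 [-0.37  0.28 -0.87] 0.0065
0.006 [ 0.46 -0.1  -1.79] 0.006
0.0055 [-0.04  0.16 -1.3 ] 0.0055
0.005 [ 0.15 -0.06 -1.47] 0.005
0.0045 [-1.69  0.99  5.3 ] 0.005
18.1 0.004499999999999999 [-0.225 -0.03 ]
```

Run:
```python
from h import *
Z=.0048;R=ori(FY,1)
robot.servo_line([*fw(-.222,-.03),Z],R,.02);print(np.round(rd(6),2))
robot.servo_line([*fw(-.178,-.03),Z],R,.04);print("slid",np.round(rd(4),2),robot.read_t())
x=-.178
while x<-.12:
    x+=.004
    robot.servo_line([*fw(x,-.03),Z],R,.03); f=rd(3); print(round(x+.107,4),np.round(f,2),np.round(tf(robot.read_position()),4))
    if f[0]<-5: break
print(robot.read_t())
im,d=robot.grab_frame("scene");c=cv2.resize(im[80:320,200:480],None,fx=2.5,fy=2.5,interpolation=cv2.INTER_CUBIC);cv2.imwrite("pics/s4.png",c[:,:,::-1])
```

```text
[-0.45  0.2   3.27]
slid [-6.17 -0.19  9.19] 19.8167
-0.067 [-3.24 -0.55  6.44] [-0.1746 -0.0303]
-0.063 [-3.79 -0.14  6.29] [-0.1707 -0.0302]
-0.059 [-3.31 -0.35  7.18] [-0.1666 -0.0302]
-0.055 [-3.6   0.23  6.94] [-0.1626 -0.0302]
-0.051 [-3.85 -0.12  6.95] [-0.1586 -0.0302]
-0.047 [-3.04 -0.45  6.42] [-0.1546 -0.0302]
-0.043 [-2.64 -0.02  6.53] [-0.1506 -0.0302]
-0.039 [-3.4  -0.32  6.15] [-0.1466 -0.0302]
-0.035 [-3.24 -0.38  6.74] [-0.1426 -0.0302]
-0.031 [-4.86 -0.16  7.97] [-0.1392 -0.0303]
-0.027 [-7.76 -0.87 10.74] [-0.1361 -0.0304]
23.4833
```

View pics/s4.png

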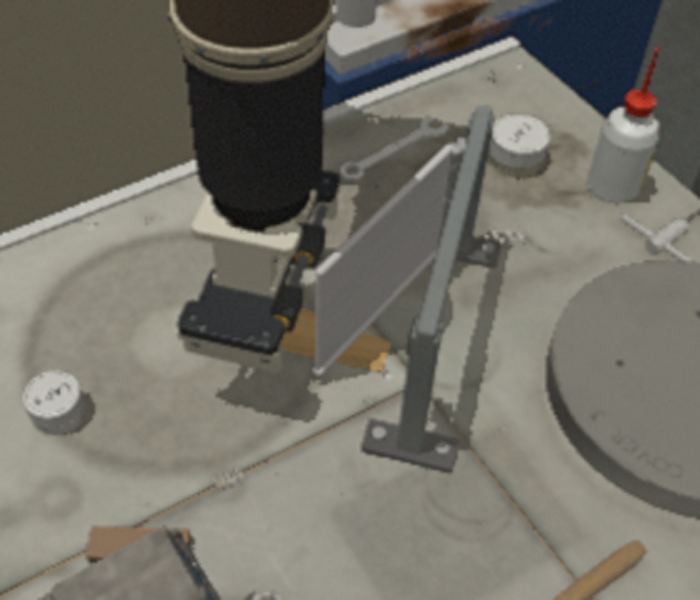

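```bash
cat > drive.py <<'E'
from h import *
import sys
x=float(sys.argv[1]);Z=float(sys.argv[2]);step=float(sys.argv[3]);stop=float(sys.argv[4]);xmax=float(sys.argv[5])
R=ori(FY,1)
while x<xmax:
    x+=step
    robot.servo_line([*fw(x,-.03),Z],R,max(.005,min(.03,step/.12))); f=rd(3); p=robot.read_position()
    print("cmd nose",round(x+.107,4),"Z",round(Z,5),np.round(f,2),np.round(tf(p),4),p[2].round(4),robot.read_grip_width().round(3))
    if -f[0]>stop: break
    Z+=np.clip((f[2]-1.5)/13000*.5,-.0003,.0003)
print(robot.read_t())
E
python3 - <<'E'
from h import *
Z=.0053;x=-.134
robot.servo_line([*fw(x,-.03),Z],ori(FY,1),.01);print(np.round(rd(4),2),np.round(tf(robot.read_position()),4),robot.read_t())
E
python3 drive.py -.134 .0053 .003 6.5 -.115
```

```text
[-6.02 -0.66  6.28] [-0.1356 -0.0303] 23.85Traceback (most recent call last):
  File "drive.py", line 8, in <module>
    print("cmd nose",round(x+.107,4),"Z",round(Z,5),np.round(f,2),np.round(tf(p),4),p[2].round(4),robot.read_grip_width().round(3))
                                                                                                  ^^^^^^^^^^^^^^^^^^^^^^^^^^^^^
AttributeError: 'float' object has no attribute 'round'
```

```bash
sed -i 's/,robot.read_grip_width().round(3))/,robot.read_grip_width())/' drive.py; python3 drive.py -.131 .0055 .002 7.5 -.117
```

```text
cmd nose -0.022 Z 0.0055 [-3.83 -1.27  1.33] [-0.1298 -0.0302] 0.005 0.36614928037681094
cmd nose -0.02 Z 0.00549 [-1.2  -1.6  -2.95] [-0.1269 -0.0299] 0.0051 0.36378481516826555
cmd nose -0.018 Z 0.00532 [-0.85 -1.04 -4.06] [-0.1248 -0.03  ] 0.0051 0.3617344872510556
cmd nose -0.016 Z 0.00511 [-1.3  -0.92 -3.19] [-0.1228 -0.03  ] 0.0051 0.3645545293137125
cmd nose -0.014 Z 0.00493 [-1.77 -1.85 -1.74] [-0.1207 -0.03  ] 0.005 0.36359191709408123
cmd nose -0.012 Z 0.0048 [-4.13 -1.46  1.44] [-0.119  -0.0301] 0.005 0.3625982804058922
cmd nose -0.01 Z 0.0048 [-4.61 -1.01  3.1 ] [-0.1171 -0.0301] 0.005 0.3635500341009205
26.3833
```

```bash
sed -i 's#/13000\*.5,-.0003#/13000*.35,-.0003#' drive.py; python3 drive.py -.117 .0047 .0015 7 -.088
```

```text
cmd nose -0.0085 Z 0.0047 [-6.35 -1.16  5.25] [-0.116  -0.0302] 0.005 0.3638702680519057
cmd nose -0.007 Z 0.0048 [-5.32 -1.79  3.71] [-0.1143 -0.0301] 0.005 0.36321004023827375
cmd nose -0.0055 Z 0.00486 [-5.05 -1.67  3.29] [-0.1128 -0.0301] 0.005 0.3640180562503508
cmd nose -0.004 Z 0.00491 [-4.91 -1.6   3.62] [-0.1112 -0.0301] 0.005 0.36452429732990277
cmd nose -0.0025 Z 0.00497 [-4.87 -1.88  2.26] [-0.1097 -0.0301] 0.005 0.3647680458878915
cmd nose -0.001 Z 0.00499 [-4.86 -2.15  2.34] [-0.1082 -0.0301] 0.005 0.3646867580212998
cmd nose 0.0005 Z 0.00501 [-4.77 -1.82  3.  ] [-0.1067 -0.0301] 0.005 0.3628141648010315
cmd nose 0.002 Z 0.00505 [-4.9  -1.68  2.22] [-0.1051 -0.0301] 0.005 0.36451303945631863
cmd nose 0.0035 Z 0.00507 [-4.47 -2.54  2.2 ] [-0.1036 -0.0301] 0.0051 0.3653711708891849
cmd nose 0.005 Z 0.00509 [-4.6  -2.04  1.81] [-0.1021 -0.0301] 0.005 0.36243198885977085
cmd nose 0.0065 Z 0.0051 [-3.98 -1.96  1.32] [-0.1005 -0.0301] 0.0051 0.3631721761072721
cmd nose 0.008 Z 0.00509 [-4.33 -2.31  1.42] [-0.099 -0.03 ] 0.005 0.362947413253146
cmd nose 0.0095 Z 0.00509 [-4.07 -1.59  0.73] [-0.0974 -0.03  ] 0.0051 0.36452267597890164
cmd nose 0.011 Z 0.00507 [-3.91 -1.91 -0.09] [-0.096 -0.03 ] 0.005 0.36262452622054414
cmd nose 0.0125 Z 0.00503 [-4.27 -2.19  1.54] [-0.0945 -0.03  ] 0.005 0.3634974559764977
cmd nose 0.014 Z 0.00503 [-4.6  -2.06  1.33] [-0.093 -0.03 ] 0.005 0.3591430772766467
cmd nose 0.0155 Z 0.00502 [-4.35 -2.26  1.52] [-0.0915 -0.03  ] 0.005 0.36427125386435305
cmd nose 0.017 Z 0.00502 [-4.79 -2.08  1.28] [-0.09 -0.03] 0.005 0.36289769075024164
cmd nose 0.0185 Z 0.00502 [-4.72 -2.55  1.87] [-0.0885 -0.03  ] 0.005 0.3654272731798807
cmd nose 0.02 Z 0.00503 [-4.83 -2.33  1.64] [-0.087 -0.03 ] 0.005 0.360575165618325
32.7167
```

```bash
python3 drive.py -.087 .00503 .0015 7 -.05
```

```text
cmd nose 0.0215 Z 0.00503 [-4.93 -1.99  2.14] [-0.0856 -0.03  ] 0.005 0.3561482328227293
cmd nose 0.023 Z 0.00505 [-4.56 -1.93  1.85] [-0.084  -0.0299] 0.005 0.36674463210726427
cmd nose 0.0245 Z 0.00506 [-5.06 -1.44  1.94] [-0.0826 -0.0299] 0.005 0.35888225679861724
cmd nose 0.026 Z 0.00507 [-4.92 -1.11  2.3 ] [-0.0811 -0.0299] 0.0051 0.36317481951811137
cmd nose 0.0275 Z 0.00509 [-4.77 -0.9   1.7 ] [-0.0796 -0.0298] 0.0051 0.3624155753928884
cmd nose 0.029 Z 0.0051 [-5.4  -0.82  1.67] [-0.0782 -0.0298] 0.0051 0.36493749582456264
cmd nose 0.0305 Z 0.0051 [-7.2  -0.85  3.45] [-0.0773 -0.0298] 0.0051 0.3627321209529382
34.9333
```

```bash
python3 drive.py -.0765 .00516 .0008 17 -.068
```

```text
cmd nose 0.0313 Z 0.00516 [-9.61 -0.2   5.33] [-0.0772 -0.0298] 0.0051 0.3651874244001952
cmd nose 0.0321 Z 0.00526 [-10.44   0.04   5.43] [-0.0769 -0.0299] 0.0051 0.3638401962385427
cmd nose 0.0329 Z 0.00537 [-12.51  -0.34   6.78] [-0.0768 -0.0299] 0.0051 0.3644295403698999
cmd nose 0.0337 Z 0.00551 [-13.81   0.72   7.13] [-0.0766 -0.0299] 0.005 0.3633748099843975
cmd nose 0.0345 Z 0.00566 [-15.52   0.36   7.29] [-0.0764 -0.0299] 0.005 0.36637149339376324
cmd nose 0.0353 Z 0.00582 [-16.68   0.68   8.67] [-0.0763 -0.0299] 0.005 0.36502387203459097
cmd nose 0.0361 Z 0.00601 [-18.29   0.7    9.06] [-0.0761 -0.0299] 0.005 0.36099571379792594
37.2
```

Run:
```python
from h import *
x=-.0709;Z=.0060;R=ori(FY,1)
for k in range(4):
    Z+=.0002
    robot.servo_line([*fw(x,-.03),Z],R,.005); f=rd(4);p=robot.read_position();print(round(Z,5),np.round(f,2),np.round(tf(p),4),p[2].round(4))
    if f[2]<2: break
print(robot.read_t())
im,d=robot.grab_frame("scene");c=cv2.resize(im[80:320,200:480],None,fx=2.5,fy=2.5,interpolation=cv2.INTER_CUBIC);cv2.imwrite("pics/s5.png",c[:,:,::-1])
```

```text
0.0062 [-17.71   0.44   7.27] [-0.0761 -0.0299] 0.005
0.0064 [-17.16   0.28   6.32] [-0.0761 -0.0299] 0.0051
0.0066 [-16.43  -0.03   5.27] [-0.0761 -0.0299] 0.0051
0.0068 [-15.77   0.21   3.61] [-0.0761 -0.0299] 0.005
38.4667
```

View pics/s5.png

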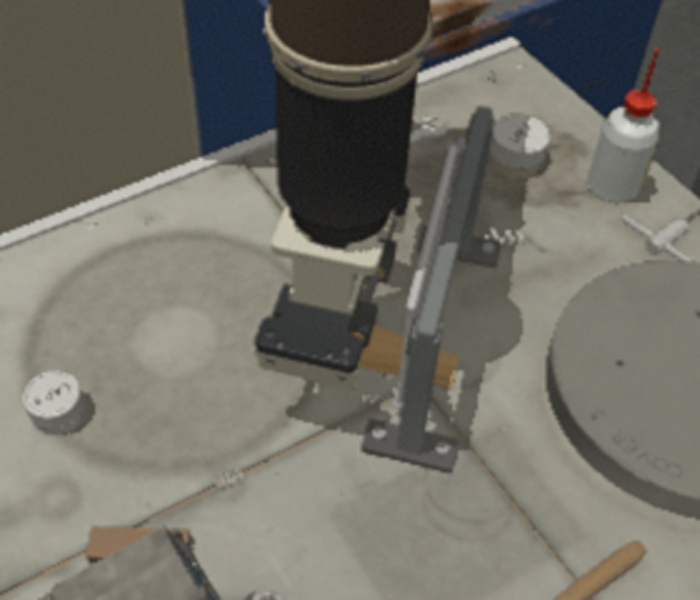

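Run:
```python
from h import *
x=-.0709;Z=.0068;R=ori(FY,1)
for k in range(6):
    x+=.0007;Z+=.00025
    robot.servo_line([*fw(x,-.03),Z],R,.005); f=rd(4);p=robot.read_position();print(round(x,4),round(Z,5),np.round(f,2),np.round(tf(p),4),p[2].round(4))
    if -f[0]>17.8: break
print(robot.read_t())
```

```text
-0.0702 0.00705 [-16.96  -0.26   3.26] [-0.0759 -0.0299] 0.0051
-0.0695 0.0073 [-17.92   0.15   3.75] [-0.0757 -0.0299] 0.0051
39.25
```

Run:
```python
from h import *
x=-.0695;Z=.0073;R=ori(FY,1)
for k in range(2):
    x+=.0006;Z+=.0003
    robot.servo_line([*fw(x,-.03),Z],R,.005); f=rd(5);p=robot.read_position();print(round(x,4),round(Z,5),np.round(f,2),np.round(tf(p),4),p[2].round(4))
    if -f[0]>18.8: break
x-=.003;Z-=.0012
robot.servo_line([*fw(x,-.03),Z],R,.01); f=rd(5);p=robot.read_position();print("back",round(x,4),round(Z,5),np.round(f,2),np.round(tf(p),4),p[2].round(4))
print(robot.read_t())
```

```text
-0.0689 0.0076 [-18.91   0.42   3.1 ] [-0.0757 -0.0299] 0.0051
back -0.0719 0.0064 [-12.55   0.03   2.26] [-0.0757 -0.0299] 0.005
40.175
```

Run:
```python
from h import *
R=ori(FY,1)
x=-.0738;Z=.0056
robot.servo_line([*fw(x,-.03),Z],R,.01); f=rd(4);p=robot.read_position();print("back",np.round(f,2),np.round(tf(p),4),p[2].round(4))
robot.move_gripper(.7);f=rd(4);p=robot.read_position();print("open",np.round(f,2),np.round(tf(p),4),p[2].round(4),robot.read_grip_width(),robot.read_t())
robot.servo_line([*fw(-.078,-.03),.05],R,.06)
robot.servo_line([*fw(-.2,-.03),.2],R,.12);print(robot.read_t(),np.round(rd(),2))
for n in ("scene","top"):
    im,d=robot.grab_frame(n);b=(80,320,200,480) if n=="scene" else (100,300,180,440)
    c=cv2.resize(im[b[0]:b[1],b[2]:b[3]],None,fx=2.8 if n=="top" else 2.5,fy=2.8 if n=="top" else 2.5,interpolation=cv2.INTER_CUBIC);cv2.imwrite(f"pics/{n}6.png",c[:,:,::-1])
```

```text
back [-8.3  -1.27  3.24] [-0.0757 -0.0299] 0.005
open [ 0.05  0.08 -0.14] [-0.0737 -0.03  ] 0.0056 0.7002357764982086 41.3917
44.0417 [ 0.28 -0.06 -0.31]
```

View pics/scene6.png

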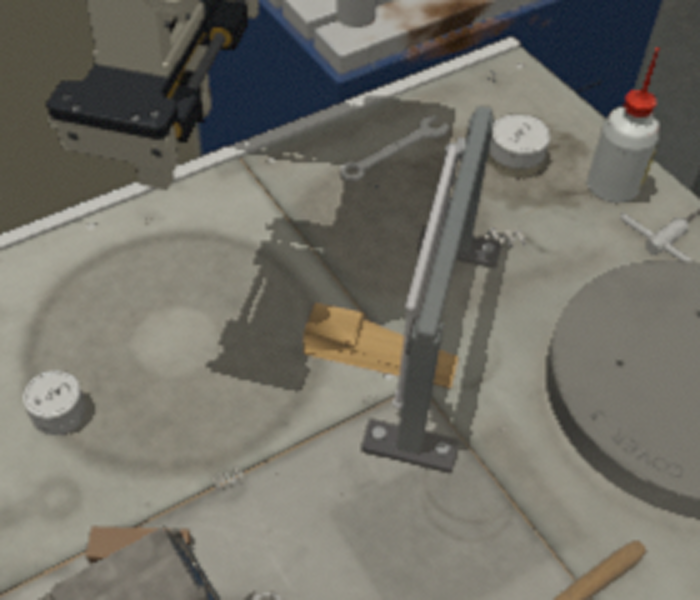

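View pics/top6.png

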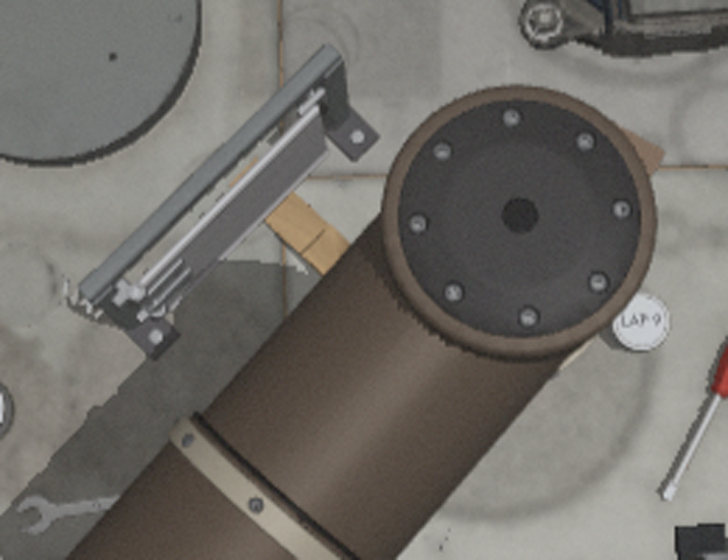

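Run:
```python
from rig import robot
print(robot.read_t(),robot.read_force());robot.job_done()
```

```text
44.2083 [-6.17991615e-01  1.31165366e-04 -5.46628286e-01]
the job is handed in; nothing more can be done
```

I gripped the wedge by its heel, slid it thin end first under the guard, swung the panel to its stop and drove the wedge to a jam. I handed the job in at about 44 s, and it gave no verdict.

- **Route:** a desk lamp and a sign on a pole stand between the robot's start and the work. I looked at them with the wrist camera and carried the arm over them with about 0.2 m to spare.
- **Driving:** swinging the panel took about 4 to 5 N of push. The push began to rise with the thin end about 30 mm past the drive point, and I worked it up slowly to 18.9 N. At first the arm was also pressing down on the bench with about 9 N, which used up some of the push in friction, so I eased that to about 3 N before the last steps.
- **Letting go:** I backed the push off to about 8 N before opening the fingers, and the wedge did not move.

**Last checks:** after release the tool force was near zero. The final pictures show the panel back against its stop with the wedge flat beneath it. In them the tin looks unmoved; the spanner and stone are partly hidden by the arm in the top view, and what shows of them looks unmoved. I could not measure the contact force between wedge and panel; from the push I estimate about 13 N at the peak, between the 6 N needed and the 24 N limit. The panel angle was also judged only from the pictures. No check failed or disagreed.

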